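# Unclip the keeper and hold the cam lift at full height

## Task

Pull the aluminium keeper straight up off the rail of the stone carver's cam lift, against its sprung catch, and put it in the steel tray. Then take the lever by its handle bar, swing it up until it stands straight up, where the cam lifts the stone highest, without carrying it over the top to the far side, and finish while still holding it there, because it falls back if let go. Leave the other things on the bench where they are.

Things in the scene. Friction and masses are not known exactly. Their poses are not given: they have to be found in the camera images.
- lift: fixed cam lift, base plate 220 (x) x 210 (y, -73 to +137) x 12 mm. Origin on the bench under the lever's shaft axis; z up, y along the shaft. The lever is at its -y side; a deck with a stone at its +y side (within x +-83, y +17 to +127, at most 127 high). In between, the rail with the keeper
- rail_top (a point): middle of the top edge of the steel rail on which the keeper sits: a wall 10 mm thick (y), 86 long (x), top 75 above the bench, small lugs 8 high at both ends; in the lift's frame (-60, -25, 75) mm; axes as the lift's. The sprung roller catch is at its +y side
- lever (a joint): lever angle about the lift's +y: 0 = level, pointing to the lift's -x; 1.571 = straight up, highest lift; beyond it the deck sinks. Stops at 0 and 2.6, starts at 0 to 0.2. Return spring 0.6 N m/rad, friction 0.4 N m: up to 11 N at the bar to raise it; let go near the top, it falls back. With the keeper on it is stopped at about 0.3
- lever_bar (a point): middle of the free part of the lever's round black handle bar, diameter 16 mm, 58 free (29 either way) along the lift's y, sticking out to -y from the end of the lever arm, 120 from the shaft axis. In the lift's frame at x = -120 cos(angle), y = -103, z = 60 + 120 sin(angle)
- lever_axis (a point): fixed point on the shaft axis, level with the middle of the bar: in the lift's frame (0, -103, 60) mm; axes as the lift's
- stone_top (a point): centre of the top of the stone (130 x 90 mm) on the deck, 115 mm above the bench with the lever level, 127 with it upright
- keeper: loose aluminium keeper, about 140 g, 88 mm high: a saddle 40 long (x), 23 over its cheeks (y), astride the rail, with a tongue at 37 to 49 high reaching to y -57 over the lever arm and a tab on top. Origin midway between the feet of the cheeks, z up; clipped on: axes as the lift's, at (-60, -25, 48) mm there. It can stand on its cheeks
- keeper_tab (a point): in the keeper's gripping tab, 14 mm thick (x), 30 wide (y), 49 to 88 high over the keeper's origin; this point is 72 above that origin, 16 below the tab's top; axes as the keeper's. A straight upward pull of some 8 to 15 N frees it from the catch within the first 12 mm; after 40 it is clear of rail and lugs
- tray: fixed open dark steel tray 160 (x) x 130 (y) x 35 mm high, walls and floor 5; origin under its centre, top of its floor 5 above it
- mallet: bystander, loose: standing round carver's mallet, pale head diameter 100, handle up, 212 tall; origin under its head (mm)
- flat_chisel: bystander, loose: lying steel chisel with a flat 24 wide blade, 200 long, 16 high; origin under its middle, long axis x (mm)
- point_chisel: bystander, loose: lying steel point chisel, 200 long, 16 high; origin under its middle, long axis x (mm)
- offcut: bystander, loose: low stone offcut 85 x 60 x 35; origin under its centre (mm)
- offcut_tall: bystander, loose: upright paler stone offcut 60 x 50 x 75 high; origin under its centre (mm)
- brush: bystander, loose: wooden bench brush about 215 long, 26 high; origin near its middle, long axis x (mm)
- wax_jar: bystander, loose: amber glass jar, diameter 64, 75 tall; origin under its centre (mm)
- rule: bystander, loose: flat steel rule 30 x 240 x 5, long axis y; origin under its centre (mm)
Mind the look-alikes: they are no part of the job. What is shaped like the keeper but black is not meant.

How it is judged:
On the way, in this order (a step that is already met when the one before it is completed fails the run):
1. the keeper is held in the fingers, clear above the rail (z of keeper in the frame of lift above 0.085 m and contact force between the fingers and keeper above 1 N), for 0.1 s.
2. the keeper rests in the tray, let go (x of keeper in the frame of tray between -0.075 and 0.075 m and y of keeper in the frame of tray between -0.06 and 0.06 m and z of keeper in the frame of tray below 0.07 m and contact force between the fingers and keeper below 0.05 N and linear speed of keeper below 0.03 m/s and contact force between keeper and tray above 0.3 N), for 0.2 s.
3. the lever is held upright at the highest lift (value of joint lever between 1.4108 and 1.7308 rad and contact force between the fingers and lever above 1 N), for 0.2 s.
At the end, for the whole second after the job is handed in: The robot's fingers hold the lever (more than 1 N on it) within 0.16 rad (9 degrees) of straight up and still (under 0.1 rad/s), and the keeper lies at rest inside the tray, untouched by the fingers (all of step 2 and all of step 3 and velocity of joint lever between -0.1 and 0.1 rad/s); the arm keeps its last pose, push and grip.
It fails at once if the lever is carried over the top (more than 0.4 rad past upright) (value of joint lever above 1.9708 rad).
It fails at once if the lever is forced past the keeper while that is on the rail (value of joint lever above 0.6 rad and z of keeper in the frame of lift below 0.085 m and horizontal distance between keeper and lift below 0.1 m).
It fails at once if another thing on the bench is moved more than 30 mm (distance of any of mallet, flat_chisel, point_chisel, offcut, offcut_tall, brush, wax_jar, rule from where it was at the start of the episode above 0.03 m).
It also fails if it takes over 58 s, if anything falls off the work surface, if the arm or the gripper's body presses on something with over 40 N, if the wrist force passes 120 N, or if a joint passes its speed limit or range.

## Robot

A 6-joint arm with a two-finger parallel gripper is mounted at the origin on the work surface. World frame = base frame: x ahead of the robot, y to its left, z up, the work surface at z = 0. Lengths are in m, angles in rad, forces in N, time in s.
With the tool pointing down it reaches from about 0.35 to 0.775 m from the base axis. Payload 5.5 kg.
Tool frame: the origin (TCP) lies where the fingers leave the gripper's body, on its centre line; the fingertips stand env.tip_reach ahead of it and the grasp point (between the pads) lies 54 mm ahead of it (env.tip_reach is the distance from the TCP to the fingertips, in m); z points along the fingers, y is the line along which they close (so a half turn about z gives the same grasp; the last joint's range is limited). The gripper opens to 85 mm and grips with 20 to 120 N. Pads are 22 mm wide; open, the fingers measure 114 mm over their backs; the gripper's body (76 mm by 85 mm) begins 54 mm behind the grasp point. The pads swing forward as they close: fully open they stand 13 mm farther back than shut.
Start: joints at [-1.371, 0.313, 0.046, 1.304, 0, 1.431], TCP at [0.192, -0.542, 0.304] pointing down, gripper open.
Joint ranges: [-2.76, 2.76], [-0.86, 1.69], [-1.03, 1.26], [-2.2, 2.34], [-1.47, 1.5], [-3.14, 3.14]. Speed limits (rad/s): [2.57, 2.57, 3.14, 3.14, 3.14, 3.14].

## Interface

Orientations are given as a unit quaternion [w, x, y, z].
In Python, from workcell import status, optics, hand_in, env gives the robot as it stands.
- The arm moves only by the shell command python3 -m handwheel 'ROWS' [FORCE]. ROWS is a JSON object whose one key "deltas" holds a list of rows, each a list of 5 numbers: the opening, from -1 (shut) to 1 (fully open), then the shift along the tool's x, y, z in units of 40 mm (1.0 is 40 mm), then the turn about the tool's z in units of 10 degrees (1.0 is 10 degrees). In form: {"deltas": [[jaw, x, y, z, roll], ...]}. A call has 1 to 20 rows; each row shifts and turns the commanded pose from where the row before left it, along the tool's axes as they then stand; what a row does not reach is not made up. A row lasts 1/8 s, in which the tool goes at most 62.5 mm and 10.7 degrees, less where a joint would pass 70% of its speed; a pose out of reach is approached as far as the arm can. A call is refused whole if a number of a shift passes 1 or a number of a turn 1, either way. A call with a gripper value outside its range is refused whole. The fingers move at their own pace and stop on an object; FORCE is the grip in N (left out, the last holds). Time passes only in rows, so rows that do not move let the fingers close. It gives the time, the measured TCP pose, the force, the opening and the grip force at its end, in the units of the state.
- status.get_state(): the state, without advancing time (a new reading comes with each control period).
- optics.read_camera(name): name is "scene" or "top"; returns a dict with "frame" (384x512x3 uint8, red, green, blue), "depth" (384x512 float32, m along the optical axis (not along the pixel's ray), 0 where there is no reading), "vfov" (degrees; the focal length in pixels is half the picture's height over the tangent of half this angle, whatever the lens; pixels are square), "cx", "cy" (the principal point, pixels), "origin" and "attitude" of the camera in the world. Camera axes: x right, y down, z forward; pixel columns grow to the right and rows downward; lengths in m; the calibration is good to about 2 mm. A picture is of the moment at which its call begins.
- hand_in(): hands the job in; it is judged then, once.
The state is a dict: "clock": time; "joint_pos": joint angles; "qvel": joint speeds; "tau": joint torques, N m; "tcp_pos": TCP position; "orientation": TCP orientation; "wrist_force": force on the tool from outside, world axes, zero at the start; "ft_torque": the same for the moment, N m; "finger_gap": finger opening in m; "grip_force": force on a finger pad.
Only numpy, scipy, OpenCV 4.12 (cv2) and the standard library are available. Lean on these libraries where they do the work, as an engineer would, in place of code of your own. Each camera call takes 0.05 s, during which the arm holds its last target. There are 200 camera calls.

## Working session

There is one attempt and no reset: what is moved stays moved. The work goes in short steps, Python scripts to look and compute and a shell command to move; the robot and the scene stay as the last step left them, time stands still between calls to the robot, and variables do not carry over. Pictures are saved under pics/ and viewed, at most 10 in all, crops included, and the job is handed in when it is done.

```bash
mkdir -p pics; cat > h.py <<'E'
import numpy as np, cv2
from workcell import status, optics, env
from scipy.spatial.transform import Rotation as R
def cam(n):
    c=optics.read_camera(n); f=192/np.tan(np.radians(c["vfov"])/2)
    a=np.array(c["attitude"],float)
    M=a if a.shape==(3,3) else R.from_quat(a[[1,2,3,0]]).as_matrix()
    d=c["depth"]; v,u=np.mgrid[0:384,0:512]
    P=np.stack([(u-c["cx"])/f*d,(v-c["cy"])/f*d,d],-1)@M.T+np.array(c["origin"])
    return c,P
def save(n,fn,box=None,s=1.5):
    c,P=cam(n); im=c["frame"][:,:,::-1]
    if box: im=im[box[1]:box[3],box[0]:box[2]]
    cv2.imwrite(fn,cv2.resize(im,None,fx=s,fy=s,interpolation=cv2.INTER_CUBIC)); return c,P
E
python3 - <<'E'
from h import *
for n in("scene","top"):
    c,P=save(n,f"pics/{n}0.png"); print(n,c["origin"],c["attitude"],c["vfov"],c["cx"],c["cy"]); np.savez(n+"0.npz",f=c["frame"],P=P,d=c["depth"])
print(env.tip_reach,status.get_state())
E
```

```text
scene [1.3034754  0.0214474  0.74735432] [-0.30854515  0.64686572  0.63147989 -0.29596921] 52.83281700359377 250.22076571271563 188.65782265532846
top [0.43931973 0.0396088  1.14788598] [-0.0235897   0.7137751  -0.69930753  0.03062055] 48.41828205391465 254.15247754561133 194.4654100666018
0.0726 {'clock': 0.1, 'joint_pos': array([-1.37060520e+00,  3.13898683e-01,  4.51055537e-02,  1.30358439e+00,
       -2.35237256e-05,  1.43122370e+00]), 'qvel': array([ 0.00190572,  0.00026609,  0.00225812,  0.0005165 , -0.00055783,
       -0.00079185]), 'tau': array([ 3.24083601e-03, -4.81726313e+01,  2.99243456e+01,  1.27791447e-02,
       -4.15325758e-05,  2.03296047e-07]), 'tcp_pos': array([ 0.19156163, -0.54180351,  0.30311838]), 'orientation': array([-7.89878403e-04,  9.85604435e-01,  1.69065883e-01, -3.57152227e-05]), 'wrist_force': array([-0.51965637,  0.11967581, -0.32474017]), 'ft_torque': array([ 0.01206884, -0.01017873, -0.01939655]), 'grip_force': 0.0, 'finger_gap': 0.08490788506790005}
```

View pics/scene0.png

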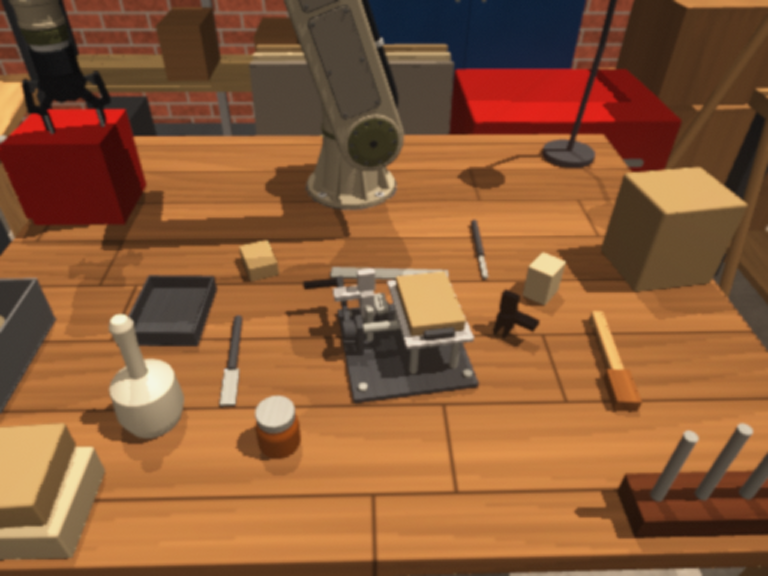

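View pics/top0.png

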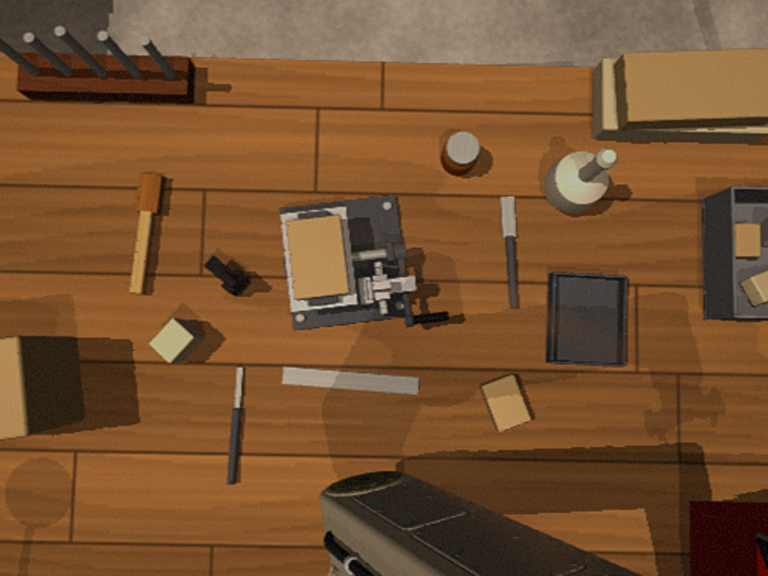

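The scene picture shows the lift around (400,330), with the keeper tab at about (367,280) and the bar at (320,284). The black decoy is at (510,310). In the top picture the lift is at (345,262), the keeper near (380,288), the bar at (430,319) and the tray at (587,318).

```bash
cat > m.py <<'E'
from h import *
D=np.load("top0.npz");P=D["P"];F=D["f"].astype(int);S=np.load("scene0.npz")
v,u=np.mgrid[0:384,0:512]
def rect(m,name):
    Q=P[m][:,:2].astype(np.float32)*1000
    r=cv2.minAreaRect(Q); print(name,m.sum(),"c",np.round(r[0],1),"size",np.round(r[1],1),"ang",round(r[2],2),"z",np.round(np.median(P[m][:,2])*1000,1)); return r
def big(m):
    n,l,s,_=cv2.connectedComponentsWithStats(m.astype(np.uint8)); return l==1+np.argmax(s[1:,4])
roi=(u>180)&(u<275)&(v>125)&(v<225)
z=P[...,2]
print("bench z",np.median(z[roi&(abs(z)<.006)]))
rect(big(roi&(z>.007)&(z<.02)),"plate"); 
stone=roi&(z>.105)&(z<.13)&(F[...,0]-F[...,2]>50); rect(big(stone),"stone")
t=(u>355)&(u<430)&(v>170)&(v<255)
tr=rect(big(t&(z>.024)&(z<.045)),"trayrim"); rect(big(t&(F.sum(-1)<200)),"traydark")
b=(u>272)&(u<305)&(v>203)&(v<222)&(z>.04); rect(big(b),"bar")
Q=P[big(b)]*1000; print("bar pts",Q.min(0),Q.max(0), np.polyfit(Q[:,1],Q[:,0],1),np.polyfit(Q[:,1],Q[:,2],1))
k=roi&(z>.118)&(F.max(-1)-F.min(-1)<45); rect(big(k),"tab top"); 
Q=P[k]*1000; print(Q.min(0),Q.max(0))
# scene view high grey
P2=S["P"];F2=S["f"].astype(int);k=(u>225)&(u<262)&(v>170)&(v<220)&(P2[...,2]>.122)&(F2.max(-1)-F2.min(-1)<45)
Q=P2[k]*1000; print("scene tab",len(Q),Q.min(0),Q.max(0),np.median(Q,0))
E
python3 m.py
python3 - <<'E'
from h import *
im=np.load('top0.npz')['f'][120:225,180:310,::-1]; cv2.imwrite('pics/c1.png',cv2.resize(im,None,fx=6,fy=5.7,interpolation=cv2.INTER_CUBIC)[:600,:800])
E
```

```text
bench z 0.0010715915376645624
plate 1289 c [642.5 104.2] size [ 94.9 209.5] ang 7.43 z 13.2
stone 1916 c [574.4 135.8] size [129.7  88.7] ang 8.16 z 116.7
trayrim 579 c [ 485.7 -333.8] size [133.1 160.4] ang 88.35 z 34.5
traydark 3369 c [ 470.8 -203.1] size [196.6 486.8] ang 1.32 z 6.3
bar 180 c [482.4 -51.2] size [32.6 66.4] ang 0.02 z 77.4
bar pts [466.08253426 -84.46179352  68.15946216] [498.66309906 -18.02532854  84.12314323] [-9.56085621e-02  4.75550439e+02] [1.89504199e-02 7.82471228e+01]
tab top 81 c [528.1  30.8] size [14.2 28.8] ang 2.8 z 136.5
[439.31972682  16.35577659 118.01205104] [ 642.83745581  101.29986634 1147.88598432]
scene tab 98 [521.22308819  15.39627061 122.07219863] [1303.4754026    43.73879969  747.3543163 ] [533.03921436  30.70407158 135.39662322]
```

View pics/c1.png

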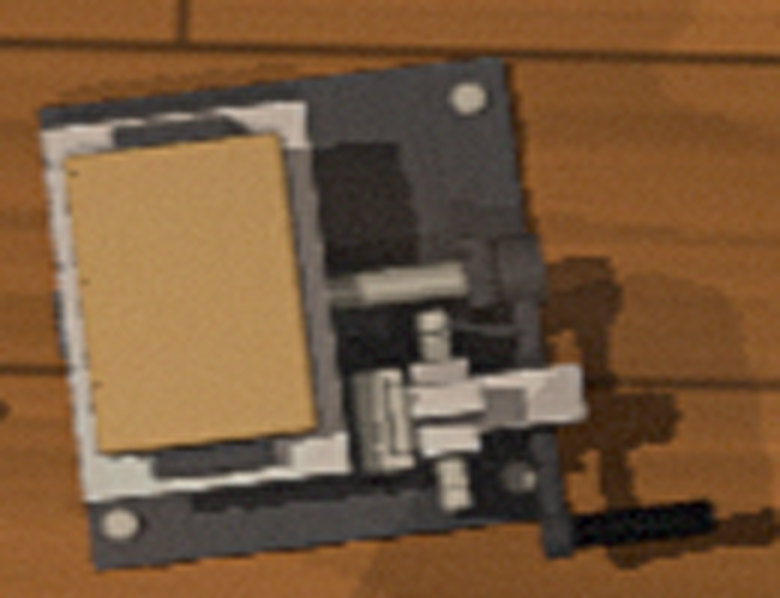

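The measurements agree. Lift origin comes out at (584, 64) mm with yaw about 8°, and the tab and stone give the same origin within 1 mm. The tab top is at z 136, the bar at about (481,-53), and the tray at (486,-334). The crop shows the keeper tab at about (447,398), with the bar at (645,525). I'll turn the tool first, then move over the tab.

```bash
cat > go.py <<'E'
import sys
from h import *
# args: x y z (TCP target mm), theta of tool x (deg)
s=status.get_state();q=np.array(s["orientation"]);M=R.from_quat(q[[1,2,3,0]]).as_matrix()
t=np.array([float(a) for a in sys.argv[1:4]]);p=np.array(s["tcp_pos"])*1000
th=np.degrees(np.arctan2(M[1,0],M[0,0]))
print("t",round(s["clock"],2),"tcp",p.round(1),"theta",th.round(1),"F",np.round(s["wrist_force"],1),"gap",round(s["finger_gap"]*1000,1),"grip",round(s["grip_force"],1))
print("units xyz",((t-p)@M/40).round(3),"roll",round((th-float(sys.argv[4]))/10,2))
E
python3 -m handwheel '{"deltas":[[1,0,0,0,-1],[1,0,0,0,-1],[1,0,0,0,-1],[1,0,0,0,-1],[1,0,0,0,-1],[1,0,0,0,-1],[1,0,0,0,-1],[1,0,0,0,-0.85],[1,0,0,0,0]]}' 80
python3 go.py 528 31 230 98
```

```text
clock: 1.23
tcp_pos: [0.1916, -0.5419, 0.3034]
orientation: [-0.0, 0.657, 0.754, 0.0]
wrist_force: [-0.1, 0.6, 0.2]
finger_gap: 0.0854
grip_force: 0.0
t 1.23 tcp [ 191.6 -541.9  303.4] theta 97.9 F [-0.1  0.6  0.2] gap 85.4 grip 0.0
units xyz [13.034 10.294  1.847] roll -0.01
```

```bash

python3 -m handwheel '{"deltas":[[1,0.8,0.64,0,0],[1,0.8,0.64,0,0],[1,0.8,0.64,0,0],[1,0.8,0.64,0,0],[1,0.8,0.64,0,0],[1,0.8,0.64,0,0],[1,0.8,0.64,0,0],[1,0.8,0.64,0,0],[1,0.8,0.64,0,0],[1,0.8,0.64,0,0],[1,0.8,0.64,0.2,0],[1,0.8,0.64,0.2,0],[1,0.8,0.64,0.2,0],[1,0.8,0.64,0.2,0],[1,0.8,0.64,0.2,0],[1,0.8,0.64,0.2,0],[1,0.2,0.05,0.3,0],[1,0,0,0.3,0],[1,0,0,0,0],[1,0,0,0,0]]}'
python3 go.py 528 31 174 98
```

```text
clock: 3.72
tcp_pos: [0.5269, 0.0289, 0.2321]
orientation: [0.0, 0.657, 0.754, -0.0]
wrist_force: [1.1, 0.3, -0.2]
finger_gap: 0.0853
grip_force: 0.0
t 3.73 tcp [526.9  28.9 232.1] theta 97.9 F [ 1.1  0.3 -0.2] gap 85.3 grip 0.0
units xyz [0.048 0.033 1.454] roll -0.01
```

```bash

python3 -m handwheel '{"deltas":[[1,0.05,0.03,0.4,0],[1,0,0,0.4,0],[1,0,0,0.4,0],[1,0,0,0.25,0],[1,0,0,0,0],[-1,0,0,0,0],[-1,0,0,0,0],[-1,0,0,0,0],[-1,0,0,0,0],[-1,0,0,0,0],[-1,0,0,0,0],[-1,0,0,0,0]]}' 80
python3 go.py 528 31 174 98; python3 -c "
from h import *
save('scene','pics/s1.png',(190,130,340,280),4)"
```

```text
clock: 5.22
tcp_pos: [0.5283, 0.032, 0.1742]
orientation: [0.0, 0.656, 0.755, 0.0]
wrist_force: [-0.8, 0.6, 4.2]
finger_gap: 0.0132
grip_force: 78.2
t 5.22 tcp [528.3  32.  174.2] theta 98.0 F [-0.8  0.6  4.2] gap 13.2 grip 78.2
units xyz [-0.024 -0.011  0.006] roll -0.0
```

View pics/s1.png

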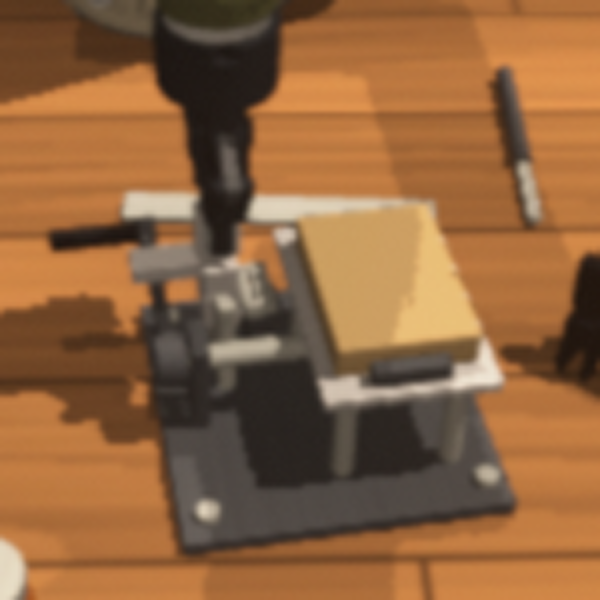

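The picture shows the fingers gripping the tab at about (222,235), with a 13 mm gap and 78 N of grip. I'll pull straight up.

```bash

python3 -m handwheel '{"deltas":[[-1,0,0,-0.1,0],[-1,0,0,-0.1,0],[-1,0,0,-0.1,0],[-1,0,0,-0.1,0],[-1,0,0,-0.15,0],[-1,0,0,-0.2,0],[-1,0,0,-0.3,0],[-1,0,0,-0.3,0],[-1,0,0,-0.3,0],[-1,0,0,-0.3,0],[-1,0,0,0,0],[-1,0,0,0,0]]}'
python3 go.py 486 -334 250 98
```

```text
clock: 6.78
tcp_pos: [0.5279, 0.032, 0.2516]
orientation: [-0.0, 0.656, 0.755, -0.0]
wrist_force: [-0.1, 0.1, -1.6]
finger_gap: 0.0126
grip_force: 79.7
t 6.78 tcp [527.9  32.  251.6] theta 98.0 F [-0.1  0.1 -1.6] gap 12.6 grip 79.7
units xyz [-8.917 -2.307  0.042] roll -0.0
```

The wrist reads about the keeper's weight, so it is off the rail. Carrying it to the tray.

```bash

python3 -m handwheel '{"deltas":[[-1,-0.3,-0.08,0,0],[-1,-0.7,-0.18,0,0],[-1,-0.8,-0.2,0,0],[-1,-0.8,-0.2,0,0],[-1,-0.8,-0.2,0,0],[-1,-0.8,-0.2,0,0],[-1,-0.8,-0.2,0,0],[-1,-0.8,-0.2,0,0],[-1,-0.8,-0.2,0,0],[-1,-0.8,-0.2,0,0],[-1,-0.7,-0.2,0,0],[-1,-0.4,-0.14,0,0],[-1,-0.22,-0.1,0,0],[-1,0,0,0,0],[-1,0,0,0,0]]}'
python3 go.py 486 -334 131 98; python3 -c "
from h import *
save('scene','pics/s2.png',(0,100,260,300),3)"
```

```text
clock: 8.65
tcp_pos: [0.4854, -0.3253, 0.2519]
orientation: [-0.0, 0.656, 0.755, 0.0]
wrist_force: [-0.6, -0.9, -0.6]
finger_gap: 0.0131
grip_force: 79.7
t 8.65 tcp [ 485.4 -325.3  251.9] theta 98.0 F [-0.6 -0.9 -0.6] gap 13.1 grip 79.7
units xyz [-0.219 -0.015  3.022] roll 0.0
```

View pics/s2.png

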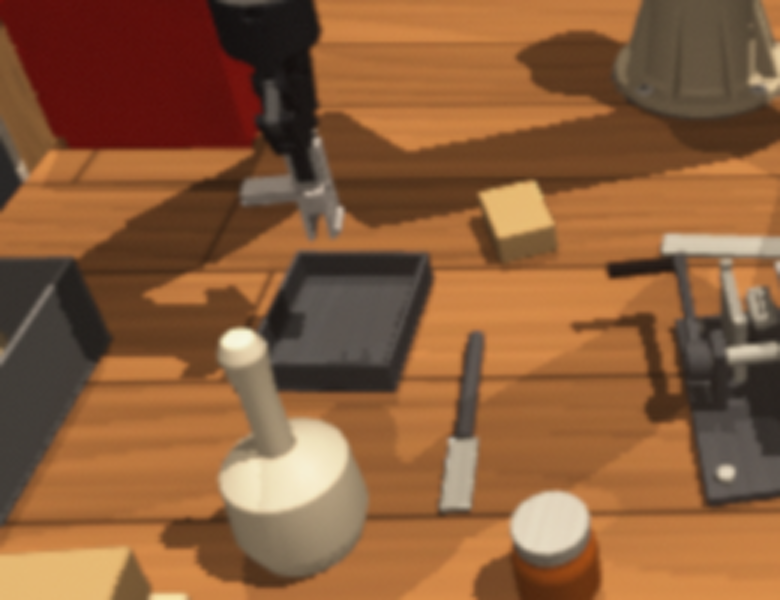

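The keeper hangs upright above the tray, at about (315,190) in the picture. Lowering it.

```bash

python3 -m handwheel '{"deltas":[[-1,-0.1,0,0.4,0],[-1,0,0,0.6,0],[-1,0,0,0.6,0],[-1,0,0,0.6,0],[-1,0,0,0.4,0],[-1,0,0,0.2,0],[-1,0,0,0.1,0],[-1,0,0,0.08,0],[-1,0,0,0.03,0],[-1,0,0,0,0],[-1,0,0,0,0]]}'
python3 go.py 486 -334 131 98
```

```text
clock: 10.07
tcp_pos: [0.486, -0.3303, 0.1319]
orientation: [0.0, 0.656, 0.755, -0.0]
wrist_force: [-0.0, -0.8, -1.1]
finger_gap: 0.013
grip_force: 79.7
t 10.07 tcp [ 486.  -330.3  131.9] theta 98.0 F [-0.  -0.8 -1.1] gap 13.0 grip 79.7
units xyz [-0.092 -0.014  0.022] roll -0.0
```

```bash

python3 -m handwheel '{"deltas":[[-1,0,0,0.03,0],[-1,0,0,0,0],[-0.5,0,0,0,0],[0,0,0,0,0],[1,0,0,0,0],[1,0,0,0,0],[1,0,0,0,0],[1,0,0,-0.3,0],[1,0,0,-0.6,0],[1,0,0,-0.8,0],[1,0,0,-0.8,0],[1,0,0,-0.2,0],[1,0,0,0,0],[1,0,0,0,0]]}' 40
python3 go.py 480 -54 212 98; python3 - <<'E'
from h import *
c,P=save('top','pics/t2.png',(180,120,440,260),3)
v,u=np.mgrid[0:384,0:512];z=P[...,2]
b=(u>272)&(u<310)&(v>200)&(v<225)&(z>.05)&(z<.1);Q=P[b]*1000;print("bar",len(Q),Q.min(0),Q.max(0),Q.mean(0))
E
```

```text
clock: 11.82
tcp_pos: [0.4854, -0.3297, 0.237]
orientation: [-0.001, 0.656, 0.755, 0.0]
wrist_force: [0.5, -0.4, -0.8]
finger_gap: 0.0853
grip_force: 0.0
t 11.82 tcp [ 485.4 -329.7  237. ] theta 98.0 F [ 0.5 -0.4 -0.8] gap 85.3 grip 0.0
units xyz [6.843 0.823 0.635] roll -0.0
bar 182 [466.0666875  -84.14584654  70.86128594] [503.98319596 -18.02558823  85.37342087] [480.40830236 -47.95579972  77.47742856]
```

View pics/t2.png

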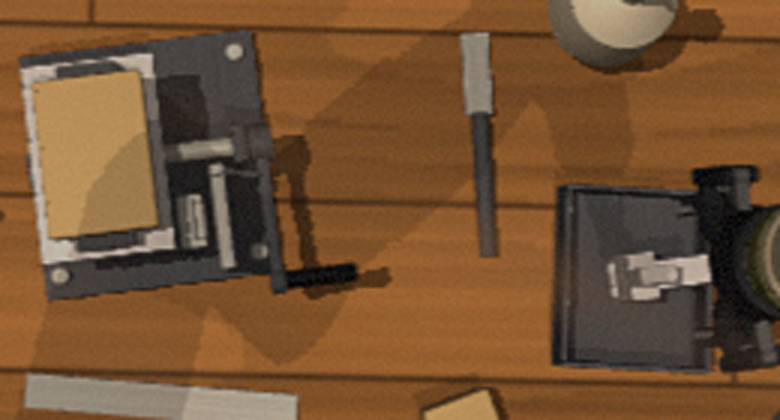

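The keeper stands in the tray, at about (660,275) in the picture. The bar is at (320,277), lever angle about 0.08. Moving over the bar and down.

```bash

python3 -m handwheel '{"deltas":[[1,0.4,0.05,0,0],[1,0.8,0.1,0,0],[1,0.8,0.1,0,0],[1,0.8,0.1,0,0],[1,0.8,0.1,0,0],[1,0.8,0.1,0,0],[1,0.8,0.1,0,0],[1,0.8,0.1,0,0],[1,0.6,0.06,0,0],[1,0.24,0.01,0.2,0],[1,0,0,0.3,0],[1,0,0,0.3,0],[1,0,0,0.3,0],[1,0,0,0,0],[1,0,0,0,0]]}' 40
python3 go.py 480 -54 124 98
```

```text
clock: 13.75
tcp_pos: [0.4806, -0.055, 0.1943]
orientation: [0.0, 0.657, 0.754, -0.0]
wrist_force: [-0.6, -0.2, -0.1]
finger_gap: 0.0855
grip_force: 0.0
t 13.75 tcp [480.6 -55.  194.3] theta 97.9 F [-0.6 -0.2 -0.1] gap 85.5 grip 0.0
units xyz [ 0.027 -0.01   1.757] roll -0.01
```

```bash

python3 -m handwheel '{"deltas":[[1,0,0,0.4,0],[1,0,0,0.4,0],[1,0,0,0.4,0],[1,0,0,0.3,0],[1,0,0,0.25,0],[1,0,0,0,0],[-1,0,0,0,0],[-1,0,0,0,0],[-1,0,0,0,0],[-1,0,0,0,0],[-1,0,0,0,0],[-1,0,0,0,0],[-1,0,0,0,0]]}' 40
python3 go.py 480 -54 124 98
python3 - <<'E'
import numpy as np
a=np.linspace(.085,1.571,14);print(np.round(np.c_[a[1:],-np.diff(3*np.cos(a)),-np.diff(3*np.sin(a))],2).tolist())
E
```

```text
clock: 15.38
tcp_pos: [0.4802, -0.0547, 0.1243]
orientation: [-0.0, 0.656, 0.754, -0.0]
wrist_force: [-2.8, -1.8, 2.3]
finger_gap: 0.0144
grip_force: 39.0
t 15.38 tcp [480.2 -54.7 124.3] theta 98.0 F [-2.8 -1.8  2.3] gap 14.4 grip 39.0
units xyz [ 0.018 -0.001  0.007] roll -0.0
[[0.2, 0.05, -0.34], [0.31, 0.09, -0.33], [0.43, 0.12, -0.32], [0.54, 0.16, -0.3], [0.66, 0.19, -0.28], [0.77, 0.22, -0.26], [0.89, 0.25, -0.23], [1.0, 0.28, -0.2], [1.11, 0.3, -0.17], [1.23, 0.32, -0.13], [1.34, 0.33, -0.1], [1.46, 0.34, -0.06], [1.57, 0.34, -0.02]]
```

```bash

python3 -m handwheel '{"deltas":[[-1,0,0.02,-0.17,0],[-1,0,0.03,-0.17,0],[-1,0,0.04,-0.17,0],[-1,0,0.05,-0.16,0],[-1,0,0.06,-0.16,0],[-1,0,0.06,-0.16,0],[-1,0,0.08,-0.15,0],[-1,0,0.08,-0.15,0],[-1,0,0.09,-0.14,0],[-1,0,0.1,-0.14,0],[-1,0,0.11,-0.13,0],[-1,0,0.11,-0.13,0],[-1,0,0,0,0],[-1,0,0,0,0]]}' 50
python3 go.py 598.5 -37.8 234 98
```

```text
clock: 17.12
tcp_pos: [0.509, -0.0504, 0.1974]
orientation: [-0.003, 0.657, 0.754, -0.004]
wrist_force: [-14.2, -6.6, 2.7]
finger_gap: 0.0141
grip_force: 49.1
t 17.12 tcp [509.  -50.4 197.4] theta 97.9 F [-14.2  -6.6   2.7] gap 14.1 grip 49.1
units xyz [ 0.004  2.251 -0.938] roll -0.01
```

```bash

python3 -m handwheel '{"deltas":[[-1,0,0.12,-0.12,0],[-1,0,0.12,-0.12,0],[-1,0,0.14,-0.1,0],[-1,0,0.14,-0.1,0],[-1,0,0.15,-0.09,0],[-1,0,0.15,-0.08,0],[-1,0,0.16,-0.07,0],[-1,0,0.16,-0.06,0],[-1,0,0.17,-0.05,0],[-1,0,0.17,-0.05,0],[-1,0,0.17,-0.03,0],[-1,0,0.17,-0.03,0],[-1,0,0.17,-0.01,0],[-1,0,0.17,-0.01,0],[-1,0,0,0,0],[-1,0,0,0,0],[-1,0,0,0,0]]}' 50
python3 go.py 598.5 -37.8 234 98
python3 -c "
from h import *
save('scene','pics/s3.png',(150,80,350,280),3)
c,P=save('top','pics/t3.png',(180,80,310,225),4)"
```

```text
clock: 19.25
tcp_pos: [0.5975, -0.0377, 0.2383]
orientation: [0.0, 0.656, 0.755, 0.0]
wrist_force: [-11.6, -1.5, 15.4]
finger_gap: 0.014
grip_force: 52.4
t 19.25 tcp [597.5 -37.7 238.3] theta 98.0 F [-11.6  -1.5  15.4] gap 14.0 grip 52.4
units xyz [-0.007  0.023  0.107] roll -0.0
```

View pics/s3.png

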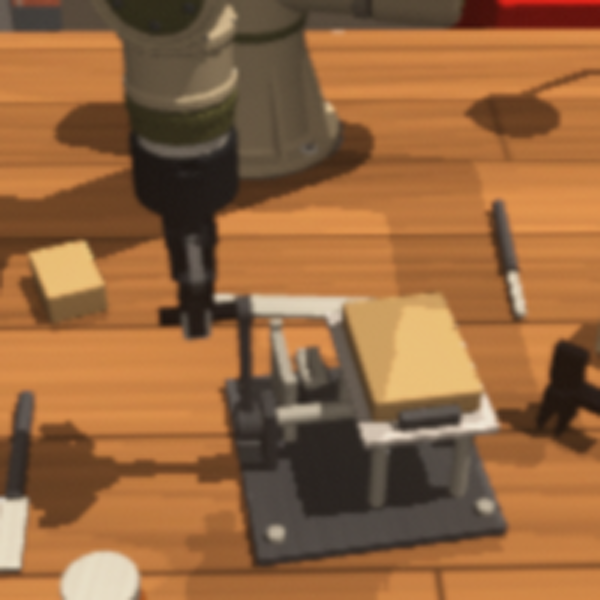

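The scene picture shows the lever arm upright at about (245,350), with the bar held at (195,317). Checking the angle from depth.

```bash
python3 - <<'E'
from h import *
ps=np.array([np.cos(np.radians(8)),np.sin(np.radians(8))]);O=np.array([584.2,64.2])
for n in("scene","top"):
    c,P=cam(n);F=c["frame"].astype(int);Q=P*1000
    d=Q[...,:2]-O; X=d@ps; Y=d@np.array([-ps[1],ps[0]]); Z=Q[...,2]
    m=(F.max(-1)<75)&(c["depth"]>0)
    for nm,y0,y1,z0 in(("bar outer",-138,-116,150),("bar inner",-88,-76,150),("arm",-74,-55,110)):
        k=m&(abs(X)<60)&(Y>y0)&(Y<y1)&(Z>z0)&(Z<200)
        if k.sum(): print(n,nm,k.sum(),"X",np.percentile(X[k],[5,50,95]).round(1),"Y",np.median(Y[k]).round(1),"Z",np.percentile(Z[k],[5,50,95]).round(1))
E
python3 go.py 598.5 -37.8 234 98
```

```text
scene bar outer 33 X [-2.1  3.6  7.2] Y -123.4 Z [181.3 186.6 189.8]
scene bar inner 26 X [-1.4  3.4  5.7] Y -82.1 Z [179.2 185.9 189.2]
scene arm 76 X [1.4 4.7 8.4] Y -66.4 Z [112.7 161.  187.7]
t 19.45 tcp [597.5 -37.7 238.3] theta 98.0 F [-11.1  -1.9  15.9] gap 13.9 grip 52.4
units xyz [-0.006  0.023  0.107] roll -0.0
```

The bar centre is within about 1 mm of the shaft axis and its top is at z 189, so the lever is upright and steady. Handing in.

```bash
python3 -c "
from workcell import hand_in
print(hand_in())"
```

```text
the job is handed in; nothing more can be done
None
```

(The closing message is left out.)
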